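# Set a piston in the ring-fitting vise

### The arm

A 6-joint arm with a two-finger parallel gripper is mounted at the origin on a cart in front of the work surface, level with it; the furniture and walls round the work are solid. World frame = base frame: x ahead of the robot, y to its left, z up, the work surface at z = 0. Lengths are in m, angles in rad, forces in N, time in s.
With the tool pointing down it reaches from about 0.225 to 0.875 m from the base axis. Payload 3.4 kg.
Tool frame: the origin (TCP) lies between the finger pads; the fingertips stand 19 mm ahead of it and the grasp point (between the pads) is the TCP (manip.tip_reach is the distance from the TCP to the fingertips, in m); z points along the fingers, x is the direction in which the jaws open and shut, and the axes are right-handed (so a half turn about z gives the same grasp; the last joint's range is limited). The gripper opens to 85 mm and grips with 20 to 120 N. Pads are 22 mm wide; open, the fingers measure 114 mm over their backs; the gripper's body (76 mm by 85 mm) begins 54 mm behind the grasp point. The pads swing forward as they close: fully open they stand 13 mm farther back than shut.
Start: joints at [1.138, 0.276, 1.505, -0, 1.361, -0.121], TCP at [0.176, 0.547, 0.25] pointing down, gripper open.
Joint ranges: [-2.89, 2.89], [-0.75, 2.08], [0.22, 2.7], [-1.18, 4.32], [0.11, 2.71], [-2.7, 2.7]. Speed limits (rad/s): [2.57, 2.57, 3.14, 3.14, 3.14, 3.14].

### API

Orientations are given as a unit quaternion [w, x, y, z].
In Python, from rig import manip gives the robot as it stands.
- The arm moves only by the tool send_rows, never from a script. Its arguments are lists of equal length, an entry for each row: "delta_pos": the shift along the tool's x, y, z normalised to -1 to 1, where 1 is 40 cm, a list of three; "angular": the turn, a rotation vector about the tool's x, y, z normalised to -1 to 1, where 1 is 0.08 rad, a list of three. A call has 1 to 5 rows; each row shifts and turns the commanded pose from where the row before left it, along the tool's axes as they then stand; what a row does not reach is not made up. A row lasts 1/12 s, in which the tool goes at most 41.7 mm and 7.16 degrees, less where a joint would pass 70% of its speed; a pose out of reach is approached as far as the arm can. A call with a number of a shift or a turn outside -1 to 1 is refused whole. A call with a gripper value outside its range is refused whole. "hand" is the finger opening in mm, from 0 to 85.4, set as the call begins (left out, the last holds). The fingers move at their own pace and stop on an object; "squeeze" is the grip in N (left out, the last holds). Time passes only in rows, so rows that do not move let the fingers close. It gives the time, the measured TCP pose, the force and the opening at its end, in the units of the state.
- manip.get_state(): the state, without advancing time (a new reading comes with each control period).
- manip.get_image(name): name is "scene" or "top" or "wrist"; returns the picture (480x640x3 uint8, blue, green, red); there is no depth.
- manip.calibration(name): a dict with "fx", "fy", "cx", "cy" (pixels), "camera_from_world" (4x4, takes a point from world to camera coordinates). Camera axes: x right, y up, looking along -z (the intrinsics and any distortion apply to the point x, -y, -z); pixel columns grow to the right and rows downward; lengths in m; the calibration is good to about 2 mm. A picture is of the moment at which its call begins: read the wrist's pose just before it. calibration takes no time and is no camera call; for the wrist camera it gives the pose at the moment of the call.
- manip.sign_off(): hands the job in, once; it reports no verdict.
The state is a dict: "clock": time; "qpos": joint angles; "qd": joint speeds; "effort": joint torques, N m; "position": TCP position; "ee_rot": TCP orientation; "contact_force": force on the tool from outside, world axes, zero at the start; "moment": the same for the moment, N m; "width": finger opening in m.
Only numpy, scipy, OpenCV 4.12 (cv2) and the standard library are available. Lean on these libraries where they do the work, as an engineer would, in place of code of your own. Each camera call takes 0.05 s, during which the arm holds its last target.

### The job

Get the piston ready for its rings: with the fingertips, gently push the piston that stands on the bed of the small piston vise straight back until it is fully home in the vee stop. Then roll the knurled wheel under a fingertip until both jaws have closed in and the pointer on the right jaw stands opposite the fixed gauge pointer, so that the jaws stand just clear of the skirt. Nothing is to be picked up or tipped, the jaws are moved only by the wheel and must not squeeze the piston, the things lying round the vise stay where they are; end with the hand clear of everything.

Things in the scene. Friction and masses are not known exactly. Their poses are not given: they have to be found in the camera images.
- piston_vise: Fixed grey vise on the right half of the bench. Origin on the bench; +z up, +x to its back (away from the robot), +y left; all offsets use this frame. Bed top z = 14 mm, x -100..85, y -95..95 mm; gear case at the left (x 0..40, y 95..129, top z = 56 mm). At the back stands a 120 degree vee stop, 30 mm high, open to the front; a jaw stands on each side.
- vee_seat (a point): Where the centre of the piston (half-way up) is when the piston is fully home, touching both faces of the vee: vise x = 20, y = 0, z = 41 mm.
- piston_center (a point): Centre (27 mm above its foot) of the loose piston standing upright on the front of the vise bed: a cylinder 62 mm in diameter, 54 mm high, about 0.2 kg. It slides on the bed when pushed low down. It starts 55 to 75 mm in front of its seat and up to 14 mm to either side.
- adjuster_wheel: Knurled steel wheel, 60 mm diameter, 18 mm wide. Origin: its centre, vise x -24, y 112, z 34 mm (top 64 mm above the bench); axis level, along vise x. Press a fingertip lightly (3 to 15 N) on top of its rim and drag along vise y, stroke after stroke: to the right (-y) closes the jaws, to the left opens. Drag resistance about 1 N; it stays where left.
- wheel_shaft (a joint): Turn of the knurled wheel (rad): 0 at the gauge mark, positive = jaws open. 1 rad moves each jaw 8 mm (rack and pinion).
- left_jaw: Left steel jaw, top at z = 47 mm, vise x from -18 to 36 mm, with a lip at its front. It slides along vise y in mirror image to the right jaw, driven by the wheel through the rack bar on its outer side (top z = 51 mm, out to y = 158 mm, further when open). Not to be touched.
- right_jaw: Right steel jaw, mirror image of the left one. It carries the moving pointer, a dark point at its lower front. Not to be touched.
- right_slide (a joint): Opening of each jaw beyond the gauge mark (m), positive = open; starts at 0.016 to 0.026, when 82 to 102 mm are free between the lips. At 0 the pointers meet: the jaw faces are then 34 mm from the vise's middle line, 3 mm clear of a piston that is home, and the lips 25 mm, in front of it. At -0.003 the jaws touch the piston.
- jaw_pointer (a point): The tip of the dark pointer on the lower front of the right jaw, pointing to the front; it moves with the jaw along vise y.
- gauge_mark (a point): The tip of the fixed dark gauge pointer screwed to the right front of the bed, pointing back at the jaw pointer: vise x = -26.5, y = -57 mm. The two points meet tip to tip when the jaws are set; the graduations beside it are 4 mm apart.
- spare_piston_mid (a point): Bystander: a second piston of the same kind, standing on the bench to the right of the vise (this point: on its axis, 20 mm up). Leave alone.
- wrist_pin_mid (a point): Bystander: small steel piston pin, 18 mm in diameter, 46 mm high, standing to the right of the vise (20 mm up). Leave alone.
- spring_mid (a point): Bystander: valve spring 28 mm in diameter, 42 mm high, standing behind the vise (20 mm up). Leave alone.
- feeler_mid (a point): Bystander: folded feeler gauge, 98 mm long, 8 mm high, lying on the bench in front of the vise bed (this point: 20 mm above its underside). Leave alone.
- piston: The same piston; origin at the centre of its foot, z along its axis.
Things that resemble listed ones, but are neither listed nor needed, are in the scene too. Leave any black or red look-alike of the piston alone.

How it is judged:
On the way, in this order (a step that is already met when the one before it is completed fails the run):
1. the piston is home in the vee stop (within 4 mm) while the jaws are still at least 10 mm open beyond the mark (horizontal distance between piston_center and vee_seat below 0.004 m and value of joint right_slide above 0.01 m), for 0.2 s.
2. a finger on the wheel is rolling the jaws in: less than 8 mm from the mark with the finger on the wheel (value of joint right_slide below 0.008 m and contact force between the fingers and adjuster_wheel above 0.3 N), for 0.05 s.
At the end, for the whole second after the job is handed in: The piston stands upright in the vee stop within 5 mm of its seat, the jaw pointer is within 2.5 mm of being opposite the gauge pointer, the jaws press on the piston with less than 2 N, and everything is at rest (horizontal distance between piston_center and vee_seat below 0.005 m and angle between piston_center's own z axis and vertical below 0.05 rad and y of jaw_pointer in the frame of piston_vise between -0.0595 and -0.0545 m and value of joint right_slide between -0.0025 and 0.0025 m and contact force between each of left_jaw, right_jaw and piston below 2 N and linear speed of piston below 0.01 m/s); the robot touches nothing.
It fails at once if the piston was lifted more than 10 mm or tipped by more than 20 degrees (z of piston_center in the frame of piston_vise above 0.051 m or angle between piston_center's own z axis and vertical above 0.35 rad).
It fails at once if a jaw was pushed directly by the robot (more than 3 N) (contact force between any of the arm, the fingers and left_jaw above 3 N or contact force between any of the arm, the fingers and right_jaw above 3 N).
It fails at once if a bystander was moved more than 15 mm (distance of any of spare_piston_mid, wrist_pin_mid, spring_mid, feeler_mid from where it was at the start of the episode above 0.015 m).
It fails at once if the piston was squeezed between the jaws (over 15 N) or rammed or pinched with the fingers (over 40 N) (contact force between any of left_jaw, right_jaw and piston above 15 N or contact force between the fingers and piston above 40 N).
It also fails if it takes over 64 s, if anything falls off the work surface, if the arm or the gripper's body presses on something with over 40 N, if the wrist force passes 120 N, or if a joint passes its speed limit or range.

## Working session

There is one attempt and no reset: what is moved stays moved. The work goes in short steps, Python scripts to look and compute and a tool call to move; the robot and the scene stay as the last step left them, time stands still between calls to the robot, and variables do not carry over. Pictures are saved under pics/ and viewed, and the job is handed in when it is done.

Besides the shell and the picture viewer there is one more tool, called after "Emit:" as name(argument=value, ...), one argument or row to a line, values as JSON. send_rows: Moves the arm, as the interface text tells. Scaled input: -1 to 1 covers 40 cm each way for a shift and 0.08 rad each way for a turn. Its arguments: {"type":"object","properties":{"delta_pos":{"type":"array","items":{"type":"array","items":{"type":"number"}}},"angular":{"type":"array","items":{"type":"array","items":{"type":"number"}}},"hand":{"type":"number"},"squeeze":{"type":"number"}},"required":["delta_pos","angular"]}

```bash
mkdir -p pics; ls; cat > h.py <<'E'
import numpy as np,cv2
from rig import manip
def snap(n,f):
    im=manip.get_image(n); cv2.imwrite('pics/'+f,im); return im
E
python3 - <<'E'
from h import *
print(manip.get_state())
for n in ['scene','top','wrist']:
    c=manip.calibration(n); print(n,c)
snap('scene','s0.png');snap('top','t0.png')
E
```

```text
pics
{'clock': 0.0, 'qpos': array([ 1.13799530e+00,  2.76626388e-01,  1.50609488e+00, -1.32291757e-05,
        1.36072345e+00, -1.20960005e-01]), 'qd': array([ 0.00026703, -0.00012389, -0.00046194,  0.00066092,  0.00068371,
        0.00116553]), 'effort': array([ 1.71274522e-03, -4.16782093e+01, -2.45810062e+01,  7.84544773e-05,
        1.09973652e-02, -5.90131421e-06]), 'position': array([0.17620109, 0.54683261, 0.24943703]), 'ee_rot': array([ 4.56519124e-04,  8.08333975e-01,  5.88723473e-01, -8.05710188e-04]), 'contact_force': array([ 0.00531158,  0.29775806, -0.85388224]), 'moment': array([-0.00264033, -0.01404286,  0.00183713]), 'width': 0.08553615934213002}
scene {'fx': 572.9962285588896, 'fy': 572.9962285588896, 'cx': 314.4856916276954, 'cy': 243.0419908594058, 'camera_from_world': array([[-0.46882826, -0.88316839,  0.01461728, -0.07785056],
       [ 0.61691164, -0.31555307,  0.72100366, -0.49086154],
       [-0.63215511,  0.34704446,  0.69277706, -0.57238775],
       [ 0.        ,  0.        ,  0.        ,  1.        ]])}
top {'fx': 535.5599936244461, 'fy': 535.5599936244461, 'cx': 315.54084993493893, 'cy': 246.10201142939084, 'camera_from_world': array([[ 0.00414661, -0.99989315,  0.01401778, -0.36094993],
       [ 0.99371471,  0.00568831,  0.11179768, -0.55795295],
       [-0.11186547,  0.01346609,  0.99363212, -0.86042585],
       [ 0.        ,  0.        ,  0.        ,  1.        ]])}
wrist {'fx': 384.52463116698027, 'fy': 384.52463116698027, 'cx': 317.2278408003749, 'cy': 237.18880710059827, 'camera_from_world': array([[ 0.30753619,  0.95153553, -0.00127767, -0.57466063],
       [-0.91582383,  0.29562923, -0.2717905 ,  0.03471054],
       [-0.2582406 ,  0.08475554,  0.96235559, -0.37970113],
       [ 0.        ,  0.        ,  0.        ,  1.        ]])}
```

View pics/s0.png

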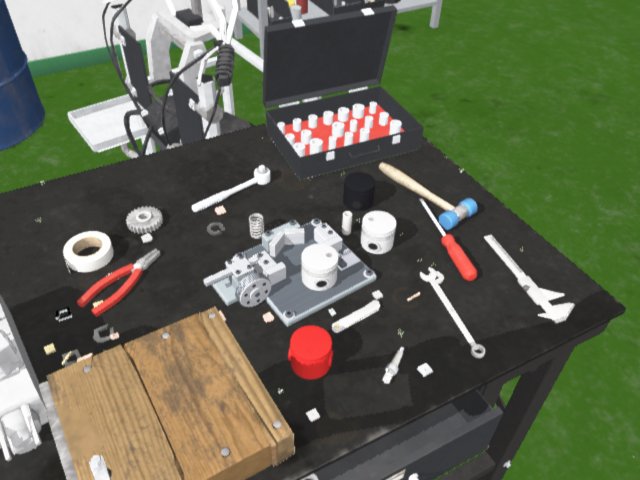

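View pics/t0.png

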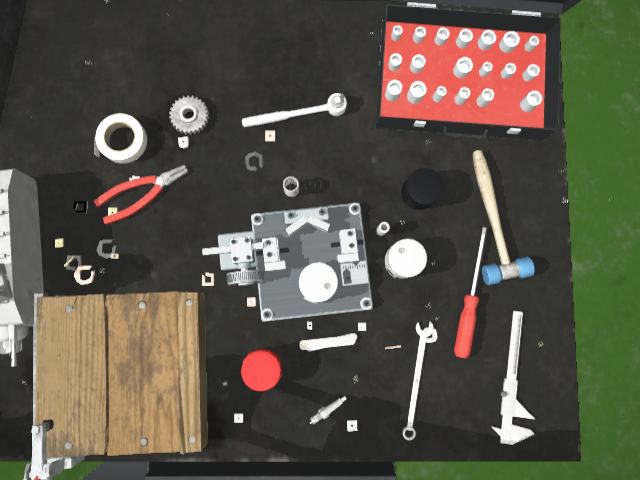

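The top view shows the vise bed with corners near (251,213), (358,203), (371,308) and (262,320), the piston at (318,283) and the wheel at (242,278). I'll zoom in.

```bash
python3 - <<'E'
from h import *
im=cv2.imread('pics/t0.png')
c=im[190:335,190:440]; cv2.imwrite('pics/t0z.png',cv2.resize(c,None,fx=3.2,fy=3.2,interpolation=cv2.INTER_CUBIC))
im=cv2.imread('pics/s0.png')
c=im[200:340,190:410]; cv2.imwrite('pics/s0z.png',cv2.resize(c,None,fx=3.6,fy=3.6,interpolation=cv2.INTER_CUBIC))
E
```

```text
(no output)
```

View pics/t0z.png

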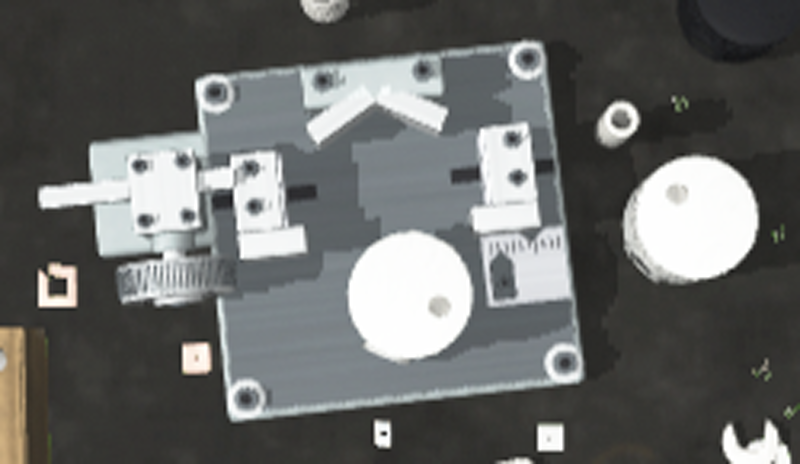

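View pics/s0z.png

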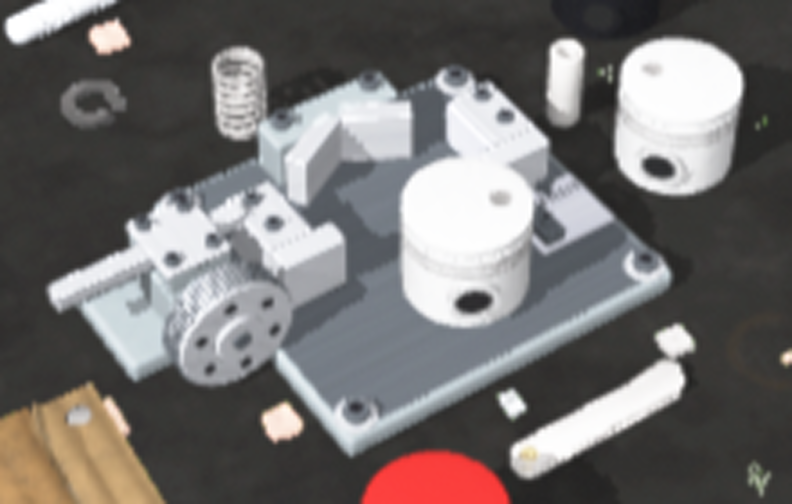

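```bash
cat >> h.py <<'E'
def ray(n,u,v,z,c=None):
    c=c or manip.calibration(n); M=c['camera_from_world']; R=M[:3,:3];t=M[:3,3]
    d=R.T@np.array([(u-c['cx'])/c['fx'],-(v-c['cy'])/c['fy'],-1]); o=-R.T@t
    return o+d*(z-o[2])/d[2]
def proj(n,p,c=None):
    c=c or manip.calibration(n); M=c['camera_from_world']; q=M[:3,:3]@p+M[:3,3]
    return np.array([c['cx']+c['fx']*q[0]/-q[2], c['cy']-c['fy']*q[1]/-q[2]])
E
python3 - <<'E'
from h import *
from scipy.optimize import least_squares
zz=lambda u,v:(190+(u+.5)/3.2-.5,190+(v+.5)/3.2-.5)
L=np.array([[.085,.095],[.085,-.095],[-.1,-.095],[-.1,.095]])
W=np.array([ray('top',*zz(*p),.014)[:2] for p in [(196,77),(543,42),(582,379),(229,420)]])
def f(x):
    c,s=np.cos(x[2]),np.sin(x[2]); return (W-(L@np.array([[c,s],[-s,c]])+x[:2])).ravel()
r=least_squares(f,[.4,-.3,0]); print(r.x,np.degrees(r.x[2]),f(r.x)*1000)
th=r.x[2];R=np.array([[np.cos(th),-np.sin(th)],[np.sin(th),np.cos(th)]])
np.save('vise.npy',r.x)
def tov(p): return R.T@(p[:2]-r.x[:2])
for n,p,z in [('piston',(410.5,296),.068),('pLedge',(348,296),.068),('pRedge',(473,296),.068),('spare',(697,218),.054),('wheeltop',(178,272),.064),('rjawlipL',(472,218),.047),('ljawlipR',(305,240),.047),('gauge',(495,250),.014)]:
    w=ray('top',*zz(*p),z); print(n,w,tov(w)*1000)
# check in scene
S=lambda q:(190+(q[0]+.5)/3.6-.5,200+(q[1]+.5)/3.6-.5)
w=ray('scene',*S((467,203)),.068);print('scene piston',w,tov(w)*1000)
for q in [(352,455),(672,278)]:
    w=ray('scene',*S(q),.014);print('corner',tov(w)*1000)
E
```

```text
[ 0.54424011 -0.34971873  0.11207292] 6.42130545438566 [-0.84612817 -1.51469271 -1.75418756  0.91355234  1.73617031  1.91546421
  0.86414542 -1.31432384]
piston [ 0.49808454 -0.36178923  0.068     ] [-47.21595502  -6.83280127]
pLedge [ 0.49793595 -0.33067616  0.068     ] [-43.88397517  24.10169806]
pRedge [ 0.49823328 -0.39293409  0.068     ] [-50.55133957 -37.79891032]
spare [ 0.5391362  -0.50801869  0.054     ] [ -22.77590917 -156.73603653]
wheeltop [ 0.50969736 -0.2455159   0.064     ] [-22.67215626 107.41231932]
rjawlipL [ 0.53914985 -0.39358789  0.047     ] [ -9.96458858 -43.02465052]
ljawlipR [ 0.52738692 -0.30808157  0.047     ] [-12.09082126  43.2607855 ]
gauge [ 0.52514028 -0.40760057  0.014     ] [-25.45342473 -55.38261679]
scene piston [ 0.49665924 -0.35996332  0.068     ] [-48.42810411  -4.8589483 ]
corner [-107.28667991   97.32344736]
corner [-102.49030863  -90.30697876]
```

```bash
cat >> h.py <<'E'
from scipy.spatial.transform import Rotation as Ro
def vise():
    x=np.load('vise.npy');R=np.eye(3);c,s=np.cos(x[2]),np.sin(x[2]);R[:2,:2]=[[c,-s],[s,c]];return R,np.array([x[0],x[1],0])
def st():
    s=manip.get_state();q=s['ee_rot'];return s,np.array(s['position']),Ro.from_quat([q[1],q[2],q[3],q[0]])
def goal(vx,vy,z):
    """delta to TCP target in vise frame mm; tool x along vise +y, tool down"""
    R,o=vise();s,p,T=st();w=o+R@np.array([vx,vy,z])/1000
    G=Ro.from_matrix(R@np.array([[0,1,0],[1,0,0],[0,0,-1.]]).T)
    rv=(T.inv()*G).as_rotvec();d=T.inv().apply(w-p)
    print('t',round(s['clock'],2),'cur vise',np.round(R.T@(p-o)*1000,1),'F',np.round(R.T@s['contact_force'],1),'w',s['width'])
    print('world tgt',w.round(4),'dpos(unit) now-axes',np.round(d/.4,4),'rot units',np.round(rv/.08,3),'dpos goal-axes',np.round(G.inv().apply(w-p)/.4,4))
E
python3 - <<'E'
from h import *
print(manip.tip_reach)
goal(-107.5,-6,250)
E
```

```text
0.019
t 0.1 cur vise [-265.4  932.1  249.5] F [-0.3 -0.2 -0.1] w 0.08530991029210563
world tgt [ 0.4381 -0.3677  0.25  ] dpos(unit) now-axes [-1.9753e+00  1.3245e+00  1.9000e-03] rot units [-0.007  0.02  -5.298] dpos goal-axes [-2.3453e+00  3.9490e-01 -1.2000e-03]
```

Emit:
send_rows(
  delta_pos=[
    [0,0,0],
    [0,0,0],
    [0,0,0],
    [0,0,0],
    [0,0,0],
  ],
  angular=[
    [0,0,-1],
    [0,0,-1],
    [0,0,-1],
    [0,0,-1],
    [0,0,-1],
  ],
  hand=30,
)

```text
clock: 0.52
position: [0.1763, 0.547, 0.2498]
ee_rot: [0.0, 0.674, 0.739, -0.001]
contact_force: [0.0, 0.4, -0.3]
width: 0.0296
```

Emit:
send_rows(
  delta_pos=[
    [-0.05,0.008,0],
    [-0.08,0.014,0],
    [-0.08,0.014,0],
    [-0.08,0.014,0],
    [-0.08,0.014,0],
  ],
  angular=[
    [0,0,-0.3],
    [0,0,0],
    [0,0,0],
    [0,0,0],
    [0,0,0],
  ],
)

```text
clock: 0.93
position: [0.2178, 0.4014, 0.2498]
ee_rot: [0.0, 0.666, 0.746, -0.0]
contact_force: [1.0, 0.7, 1.1]
width: 0.0301
```

Emit:
send_rows(
  delta_pos=[
    [-0.08,0.014,0],
    [-0.08,0.014,0],
    [-0.08,0.014,0],
    [-0.08,0.014,0],
    [-0.08,0.014,0],
  ],
  angular=[
    [0,0,0],
    [0,0,0],
    [0,0,0],
    [0,0,0],
    [0,0,0],
  ],
)

```text
clock: 1.35
position: [0.2634, 0.2455, 0.2501]
ee_rot: [0.0, 0.666, 0.746, -0.0]
contact_force: [1.1, 0.2, -0.1]
width: 0.0299
```

Emit:
send_rows(
  delta_pos=[
    [-0.08,0.014,0],
    [-0.08,0.014,0],
    [-0.08,0.014,0],
    [-0.08,0.014,0],
    [-0.08,0.014,0],
  ],
  angular=[
    [0,0,0],
    [0,0,0],
    [0,0,0],
    [0,0,0],
    [0,0,0],
  ],
)

```text
clock: 1.77
position: [0.3091, 0.0898, 0.2502]
ee_rot: [0.0, 0.666, 0.746, 0.0]
contact_force: [0.8, 0.6, 0.5]
width: 0.0301
```

```bash
python3 -c "
from h import *
goal(-107.5,-6,250);print(st()[0]['qpos'])"
```

```text
t 1.77 cur vise [-184.5  463.   250.2] F [0.9 0.5 0.5] w 0.03013260284236636
world tgt [ 0.4381 -0.3677  0.25  ] dpos(unit) now-axes [-1.1726e+00  1.9200e-01  5.0000e-04] rot units [ 0.003 -0.001  0.005] dpos goal-axes [-1.1725e+00  1.9250e-01  5.0000e-04]
[ 6.51828982e-02 -1.23290678e-01  1.95253472e+00  9.67694848e-05
  1.31212196e+00 -1.61814337e+00]
```

Emit:
send_rows(
  delta_pos=[
    [-0.08,0.013,0],
    [-0.08,0.013,0],
    [-0.08,0.013,0],
    [-0.08,0.013,0],
    [-0.08,0.013,0],
  ],
  angular=[
    [0,0,0],
    [0,0,0],
    [0,0,0],
    [0,0,0],
    [0,0,0],
  ],
)

```text
clock: 2.18
position: [0.3529, -0.0664, 0.2502]
ee_rot: [-0.0, 0.667, 0.745, 0.0]
contact_force: [0.1, 0.8, -0.4]
width: 0.0299
```

Emit:
send_rows(
  delta_pos=[
    [-0.08,0.013,0],
    [-0.08,0.013,0],
    [-0.08,0.013,0],
    [-0.08,0.013,0],
    [-0.08,0.013,0],
  ],
  angular=[
    [0,0,0],
    [0,0,0],
    [0,0,0],
    [0,0,0],
    [0,0,0],
  ],
)

```text
clock: 2.6
position: [0.3967, -0.2224, 0.2499]
ee_rot: [-0.0, 0.667, 0.745, 0.0]
contact_force: [0.5, 0.8, 0.3]
width: 0.0294
```

Emit:
send_rows(
  delta_pos=[
    [-0.08,0.013,0],
    [-0.08,0.013,0],
    [-0.08,0.013,0],
    [-0.08,0.013,0],
    [-0.05,0.01,0],
  ],
  angular=[
    [0,0,0],
    [0,0,0],
    [0,0,0],
    [0,0,0],
    [0,0,0],
  ],
)

```text
clock: 3.02
position: [0.4385, -0.3684, 0.2495]
ee_rot: [0.0, 0.667, 0.745, -0.0]
contact_force: [0.8, -0.6, 0.1]
width: 0.03
```

```bash
python3 -c "
from h import *
goal(-107.5,-6,110);print(st()[0]['qpos']);c=manip.calibration('wrist');snap('wrist','w1.png');import pickle;pickle.dump(c,open('w1.pkl','wb'))"
```

```text
t 3.02 cur vise [-107.1   -6.7  249.5] F [ 0.7 -0.6  0.1] w 0.030011859852509468
world tgt [ 0.4381 -0.3677  0.11  ] dpos(unit) now-axes [ 0.0021 -0.0008  0.3486] rot units [-0.004  0.01  -0.016] dpos goal-axes [ 0.0018 -0.0009  0.3486]
[-8.19718456e-01  2.72778681e-01  1.51153793e+00 -7.60311362e-04
  1.35681495e+00 -2.50115024e+00]
```

View pics/w1.png

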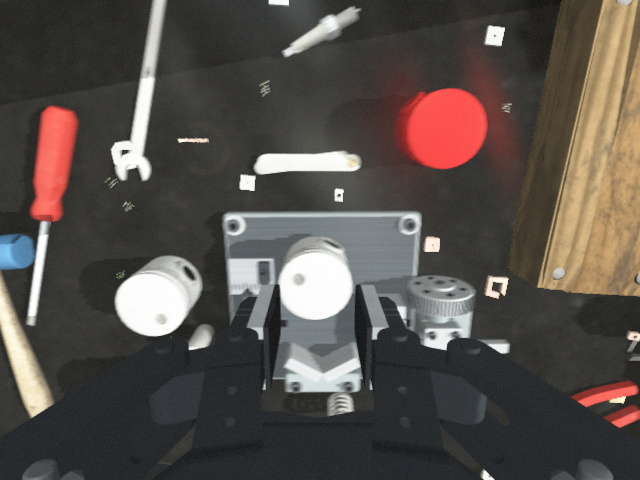

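```bash
python3 - <<'E'
from h import *
import pickle
c=pickle.load(open('w1.pkl','rb'));R,o=vise()
im=cv2.imread('pics/w1.png');cv2.imwrite('pics/w1z.png',cv2.resize(im[200:400,210:490],None,fx=2.8,fy=2.8,interpolation=cv2.INTER_CUBIC))
for p,z in [((223,212),.014),((420,212),.014),((316,285),.068),((443,290),.064)]:
    print((R.T@(ray('wrist',*p,z,c)-o)*1000).round(1))
E
```

```text
[-99.6 -96.3  14. ]
[-99.2  91.9  14. ]
[-47.1  -7.4  68. ]
[-40.5 103.3  64. ]
```

View pics/w1z.png

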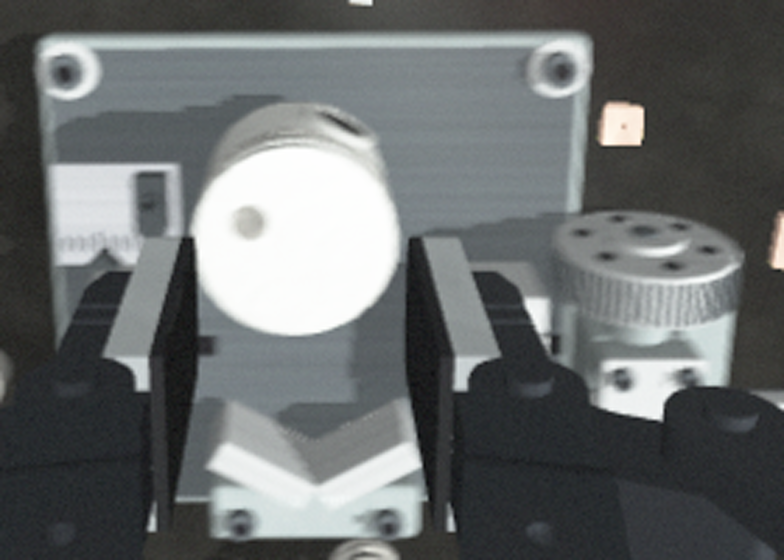

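Emit:
send_rows(
  delta_pos=[
    [0,0,0.08],
    [0,0,0.08],
    [0,0,0.08],
    [0,0,0.08],
    [0,0,0.08],
  ],
  angular=[
    [0,0,0],
    [0,0,0],
    [0,0,0],
    [0,0,0],
    [0,0,0],
  ],
)

```text
clock: 3.48
position: [0.4377, -0.3647, 0.0887]
ee_rot: [-0.0, 0.666, 0.746, 0.0]
contact_force: [-0.1, -0.2, 0.2]
width: 0.03
```

Emit:
send_rows(
  delta_pos=[
    [0,0,0.05],
    [0,0,0.04],
    [0,0,0.03],
    [0,0,0.008],
  ],
  angular=[
    [0,0,0],
    [0,0,0],
    [0,0,0],
    [0,0,0],
  ],
)

```text
clock: 3.82
position: [0.4368, -0.3635, 0.0365]
ee_rot: [-0.003, 0.666, 0.746, 0.0]
contact_force: [0.5, 0.7, 0.4]
width: 0.0302
```

```bash
python3 -c "
from h import *
goal(-18,0,38);c=manip.calibration('wrist');snap('wrist','w2.png');snap('scene','s2.png')"
```

```text
t 3.82 cur vise [-108.4   -1.7   36.5] F [0.6 0.6 0.4] w 0.030195856437852053
world tgt [ 0.5264 -0.3517  0.038 ] dpos(unit) now-axes [ 0.0042  0.2259 -0.0044] rot units [-0.039 -0.056  0.002] dpos goal-axes [ 0.0043  0.2259 -0.0037]
```

View pics/w2.png

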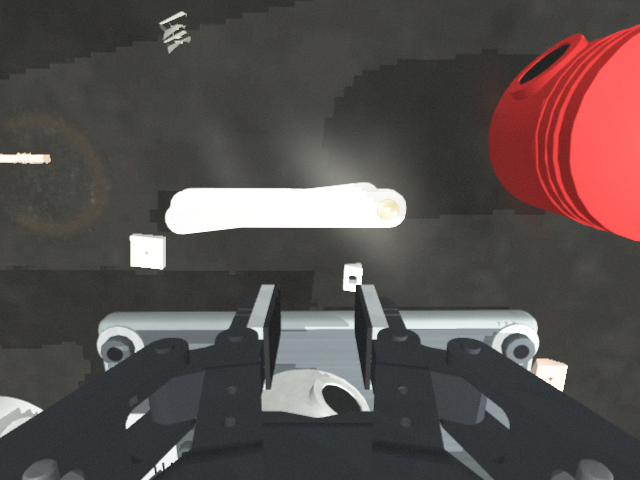

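View pics/s2.png

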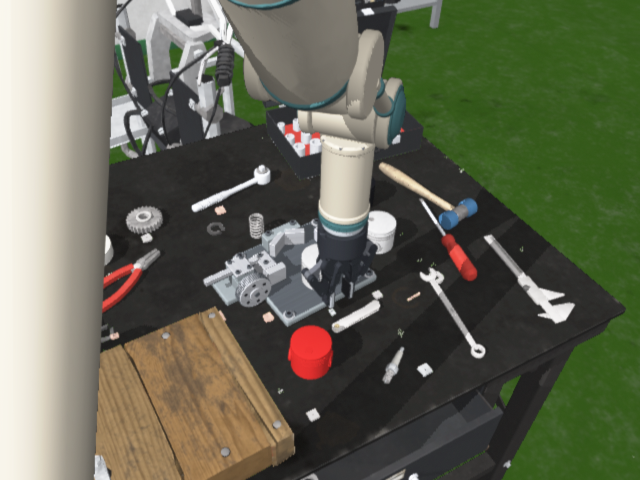

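Emit:
send_rows(
  delta_pos=[
    [-0.012,0,-0.004],
    [0,0.012,0],
    [0,0.012,0],
    [0,0.012,0],
    [0,0.012,0],
  ],
  angular=[
    [0,0,0],
    [0,0,0],
    [0,0,0],
    [0,0,0],
    [0,0,0],
  ],
)

```text
clock: 4.33
position: [0.4587, -0.368, 0.0413]
ee_rot: [0.001, 0.666, 0.746, 0.0]
contact_force: [0.4, 0.3, 0.8]
width: 0.03
```

```bash
python3 -c "
from h import *
goal(-18,-1,38)"
```

```text
t 4.33 cur vise [-87.1  -8.6  41.3] F [0.5 0.2 0.8] w 0.02999335404590161
world tgt [ 0.5265 -0.3527  0.038 ] dpos(unit) now-axes [0.019  0.1726 0.0085] rot units [0.013 0.011 0.001] dpos goal-axes [0.019  0.1726 0.0083]
```

Emit:
send_rows(
  delta_pos=[
    [0.001,0.009,0.004],
    [0.001,0.009,0],
    [0.001,0.009,0],
    [0.001,0.009,0],
    [0.001,0.009,0],
  ],
  angular=[
    [0,0,0],
    [0,0,0],
    [0,0,0],
    [0,0,0],
    [0,0,0],
  ],
)

```text
clock: 4.75
position: [0.4756, -0.3636, 0.0389]
ee_rot: [-0.0, 0.666, 0.746, 0.0]
contact_force: [-0.2, -0.2, -0.1]
width: 0.0302
```

Emit:
send_rows(
  delta_pos=[
    [0.001,0.009,0],
    [0.001,0.009,0],
    [0.001,0.009,0],
    [0.001,0.009,0],
    [0.001,0.009,0],
  ],
  angular=[
    [0,0,0],
    [0,0,0],
    [0,0,0],
    [0,0,0],
    [0,0,0],
  ],
)

```text
clock: 5.17
position: [0.4935, -0.3597, 0.039]
ee_rot: [-0.0, 0.666, 0.746, 0.0]
contact_force: [-0.6, -0.1, 0.4]
width: 0.0301
```

```bash
python3 -c "
from h import *
goal(-18,-1,38);c=manip.calibration('wrist');snap('top','t3.png')
im=cv2.imread('pics/t3.png')
c=im[190:335,190:440]; cv2.imwrite('pics/t3z.png',cv2.resize(c,None,fx=3.2,fy=3.2,interpolation=cv2.INTER_CUBIC))
"
```

```text
t 5.17 cur vise [-51.6  -4.2  39. ] F [-0.6 -0.1  0.4] w 0.030115024289668755
world tgt [ 0.5265 -0.3527  0.038 ] dpos(unit) now-axes [0.008  0.084  0.0026] rot units [ 0.    -0.002  0.002] dpos goal-axes [0.008  0.084  0.0026]
```

View pics/t3z.png

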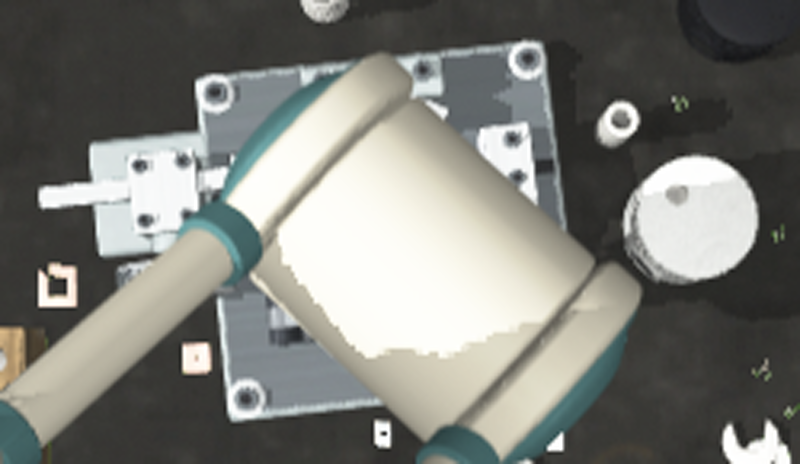

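Emit:
send_rows(
  delta_pos=[
    [0.001,0.009,0],
    [0.001,0.009,0],
    [0.001,0.009,0],
    [0.001,0.009,0],
    [0.001,0.009,0],
  ],
  angular=[
    [0,0,0],
    [0,0,0],
    [0,0,0],
    [0,0,0],
    [0,0,0],
  ],
)

```text
clock: 5.63
position: [0.5111, -0.3557, 0.0391]
ee_rot: [0.0, 0.666, 0.746, 0.0]
contact_force: [-0.8, -1.0, 0.5]
width: 0.0302
```

Emit:
send_rows(
  delta_pos=[
    [0.001,0.006,0],
    [0.001,0.006,0],
    [0,0.004,0],
    [0,0.004,0],
    [0,0.003,0],
  ],
  angular=[
    [0,0,0],
    [0,0,0],
    [0,0,0],
    [0,0,0],
    [0,0,0],
  ],
)

```text
clock: 6.05
position: [0.5199, -0.3539, 0.039]
ee_rot: [-0.0, 0.666, 0.746, 0.0]
contact_force: [-1.0, -1.0, 1.0]
width: 0.0299
```

```bash
python3 -c "
from h import *
goal(-18,-1,38);c=manip.calibration('wrist');snap('wrist','w4.png');snap('scene','s4.png')
im=cv2.imread('pics/s4.png')
c=im[200:340,190:410]; cv2.imwrite('pics/s4z.png',cv2.resize(c,None,fx=3.6,fy=3.6,interpolation=cv2.INTER_CUBIC))
"
```

```text
t 6.05 cur vise [-24.6  -1.4  39. ] F [-1.1 -0.9  1. ] w 0.029930519762848194
world tgt [ 0.5265 -0.3527  0.038 ] dpos(unit) now-axes [0.0011 0.0166 0.0026] rot units [-0.001 -0.002  0.003] dpos goal-axes [0.0011 0.0166 0.0026]
```

View pics/w4.png

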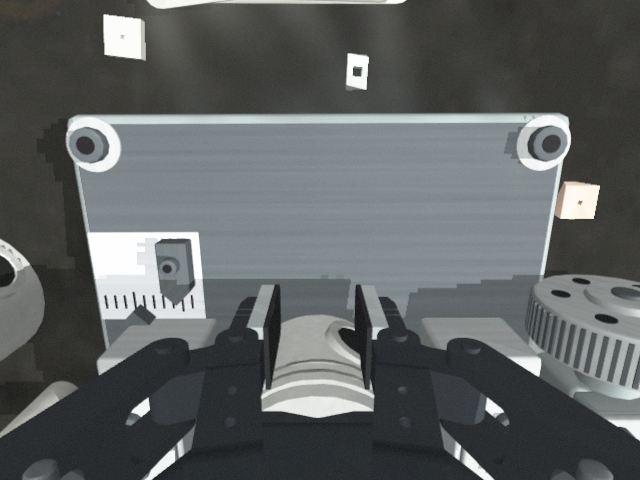

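View pics/s4z.png

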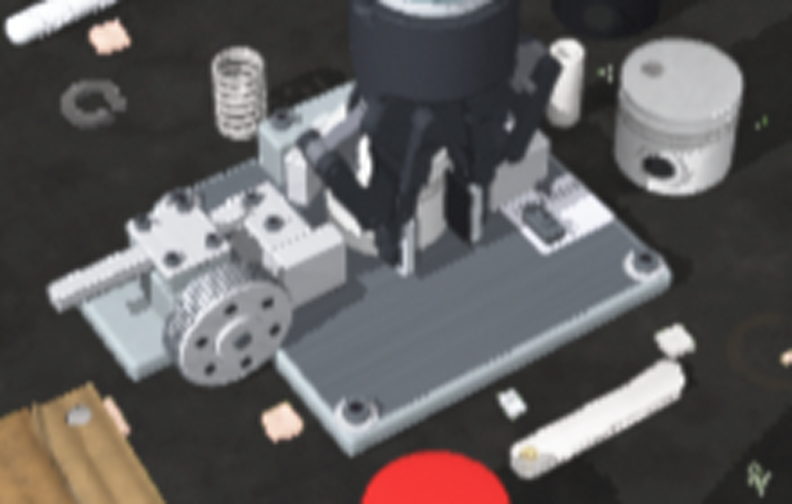

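Emit:
send_rows(
  delta_pos=[
    [0,0.003,0],
    [0,0.003,0],
    [0,0.003,0],
    [0,0.002,0],
  ],
  angular=[
    [0,0,0],
    [0,0,0],
    [0,0,0],
    [0,0,0],
  ],
)

```text
clock: 6.48
position: [0.5243, -0.3535, 0.0391]
ee_rot: [0.0, 0.666, 0.746, 0.0]
contact_force: [-1.1, 0.1, -0.9]
width: 0.0301
```

Emit:
send_rows(
  delta_pos=[
    [0,0.002,0],
    [0,0.002,0],
  ],
  angular=[
    [0,0,0],
    [0,0,0],
  ],
)

```text
clock: 6.65
position: [0.5258, -0.3533, 0.0391]
ee_rot: [-0.0, 0.666, 0.746, 0.0]
contact_force: [-1.5, -0.6, 0.4]
width: 0.03
```

```bash
python3 -c "
from h import *
goal(-18,-1,38)"
```

```text
t 6.65 cur vise [-18.7  -1.5  39.1] F [-1.6 -0.4  0.4] w 0.030043318154777683
world tgt [ 0.5265 -0.3527  0.038 ] dpos(unit) now-axes [0.0012 0.0017 0.0027] rot units [-0.    -0.001  0.002] dpos goal-axes [0.0012 0.0017 0.0027]
```

Emit:
send_rows(
  delta_pos=[
    [0,0.0015,0],
    [0,0.0015,0],
  ],
  angular=[
    [0,0,0],
    [0,0,0],
  ],
)

```text
clock: 6.82
position: [0.527, -0.3531, 0.0391]
ee_rot: [-0.0, 0.666, 0.746, 0.0]
contact_force: [-2.0, 0.2, 0.3]
width: 0.0302
```

Emit:
send_rows(
  delta_pos=[
    [0,0.0015,0],
    [0,0.0015,0],
  ],
  angular=[
    [0,0,0],
    [0,0,0],
  ],
)

```text
clock: 6.98
position: [0.5271, -0.3529, 0.039]
ee_rot: [-0.001, 0.666, 0.746, -0.001]
contact_force: [-5.5, -0.1, 1.8]
width: 0.0298
```

Emit:
send_rows(
  delta_pos=[
    [0,0.0015,0],
    [0,0.0015,0],
  ],
  angular=[
    [0,0,0],
    [0,0,0],
  ],
)

```text
clock: 7.15
position: [0.5272, -0.3527, 0.039]
ee_rot: [-0.002, 0.666, 0.746, -0.001]
contact_force: [-8.7, -1.8, 3.6]
width: 0.0302
```

Emit:
send_rows(
  delta_pos=[
    [0,0,0],
    [0,-0.004,0],
    [0,-0.01,0],
    [0,-0.03,0],
    [0,-0.05,0],
  ],
  angular=[
    [0,0,0],
    [0,0,0],
    [0,0,0],
    [0,0,0],
    [0,0,0],
  ],
)

```text
clock: 7.57
position: [0.4933, -0.3576, 0.0392]
ee_rot: [0.002, 0.666, 0.746, 0.0]
contact_force: [-0.3, -0.2, -0.1]
width: 0.0298
```

Emit:
send_rows(
  delta_pos=[
    [0,-0.05,-0.01],
    [0,-0.02,-0.05],
    [0,0,-0.09],
    [0,0,-0.09],
    [0,0,-0.05],
  ],
  angular=[
    [0,0,0],
    [0,0,0],
    [0,0,0],
    [0,0,0],
    [0,0,0],
  ],
  hand=0,
)

```text
clock: 7.98
position: [0.4648, -0.3616, 0.159]
ee_rot: [0.003, 0.667, 0.745, 0.0]
contact_force: [0.8, -1.0, 1.6]
width: -0.0001
```

```bash
python3 -c "
from h import *
goal(-24,112,120)
import pickle
c=manip.calibration('wrist');snap('wrist','w5.png');pickle.dump(c,open('w5.pkl','wb'));snap('scene','s5.png')
im=cv2.imread('pics/s5.png')
c=im[200:340,190:410]; cv2.imwrite('pics/s5z.png',cv2.resize(c,None,fx=3.6,fy=3.6,interpolation=cv2.INTER_CUBIC))
"
```

```text
t 7.98 cur vise [-80.3  -2.9 159. ] F [ 0.6 -1.1  1.6] w -0.00014986642256992292
world tgt [ 0.5079 -0.2411  0.12  ] dpos(unit) now-axes [0.2878 0.1401 0.0968] rot units [ 0.054  0.056 -0.007] dpos goal-axes [0.2873 0.1407 0.0975]
```

View pics/w5.png

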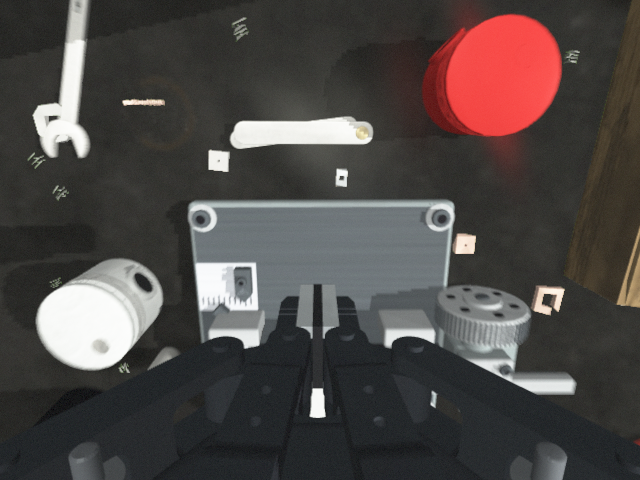

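View pics/s5z.png

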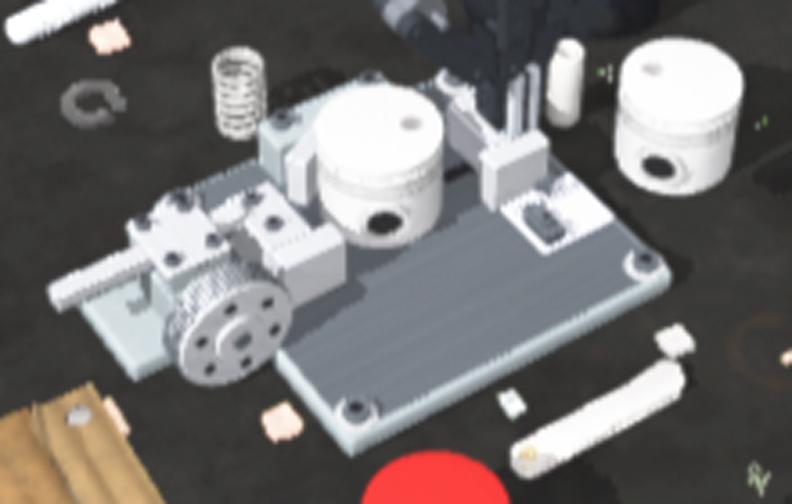

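```bash
python3 - <<'E'
from h import *
import pickle
R,o=vise();V=lambda w:(R.T@(w-o)*1000).round(1)
S=lambda q:(190+(q[0]+.5)/3.6-.5,200+(q[1]+.5)/3.6-.5)
print(V(ray('scene',*S((380,136)),.068)))
c=pickle.load(open('w5.pkl','rb'))
for p,z in [((190,202),.014),((453,202),.014),((241,301),.02)]: print(V(ray('wrist',*p,z,c)))
# wheel top front-rim center via projecting
for y in (112,):
  for q in [(-33,112,34),(-33,112,64),(-15,112,64)]:
    w=o+R@np.array(q)/1000; print('wrist',proj('wrist',w,c).round(1),'scene z',((proj('scene',w)-[190,200])*3.6).round(1),'top z',((proj('top',w)-190)*3.2).round(1))
im=cv2.imread('pics/w5.png');cv2.imwrite('pics/w5z.png',cv2.resize(im[190:390,180:540],None,fx=2.2,fy=2.2,interpolation=cv2.INTER_CUBIC))
E
```

```text
[12.3  4.2 68. ]
[-98.5 -93.4  14. ]
[-98.4  93.4  14. ]
[-24.4 -60.1  20. ]
wrist [480.  298.7] scene z [236.2 333.7] top z [176.7 295.1]
wrist [499.1 319.1] scene z [232.4 289.6] top z [169.7 292.4]
wrist [495.5 344.4] scene z [212.5 265.2] top z [166.3 256.6]
```

View pics/w5z.png

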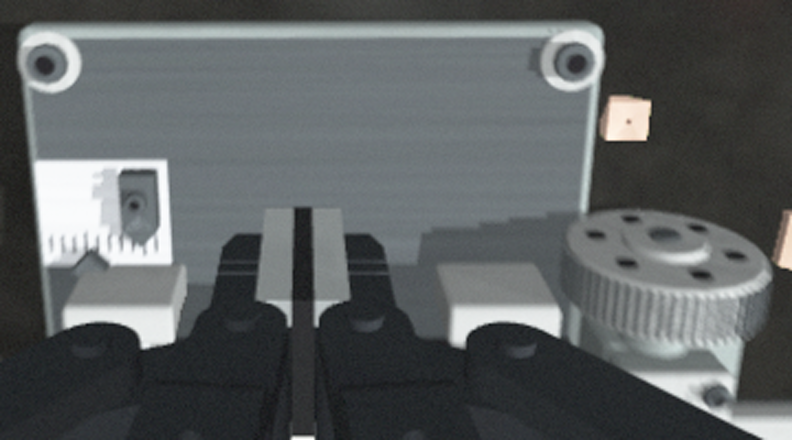

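```bash
python3 - <<'E'
from h import *
R,o=vise()
im=snap('top','t6.png')
c=im[190:335,190:440]; cv2.imwrite('pics/t6z.png',cv2.resize(c,None,fx=3.2,fy=3.2,interpolation=cv2.INTER_CUBIC))
for f in ('s0','s5'):
    im=cv2.imread(f'pics/{f}.png')
    C=(-47.2,-6.8) if f=='s0' else (20,0)
    for rr,z in ((31,68),(31,14)):
        for dx,col in ((0,(0,0,255)),):
            pts=[proj('scene',o+R@np.array([C[0]+rr*np.cos(a),C[1]+rr*np.sin(a),z])/1000) for a in np.linspace(0,6.28,120)]
            big=None
            if z==68: B=cv2.resize(im[200:340,190:410],None,fx=3.6,fy=3.6,interpolation=cv2.INTER_CUBIC)
            cv2.polylines(B,[np.int32([((p-[190,200])+.5)*3.6 for p in pts])],True,col,1)
    pts=[proj('scene',o+R@np.array(q)/1000) for q in [(-100,95,14),(-100,-95,14),(85,-95,14),(85,95,14)]]
    cv2.polylines(B,[np.int32([((p-[190,200])+.5)*3.6 for p in pts])],True,(255,0,0),1)
    cv2.imwrite(f'pics/{f}o.png',B)
E
```

```text
(no output)
```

View pics/s5o.png

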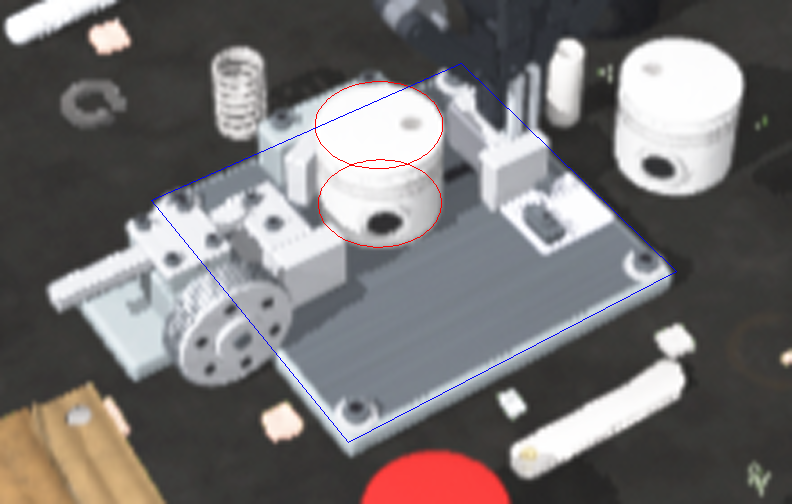

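View pics/s0o.png

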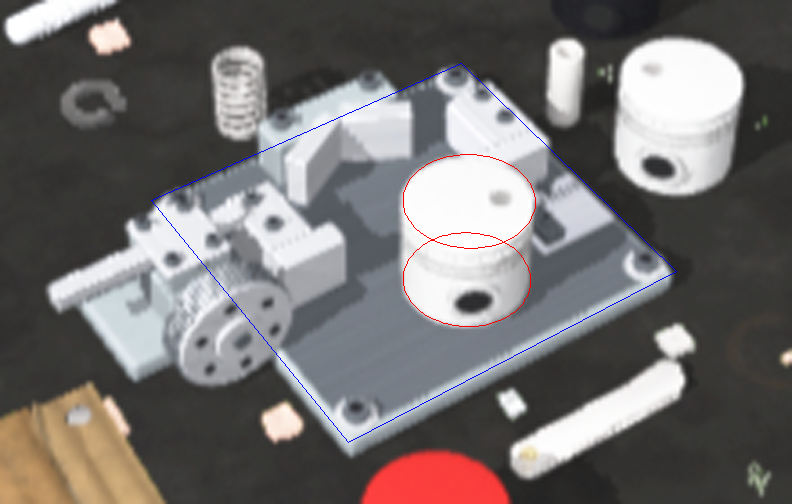

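View pics/t6z.png

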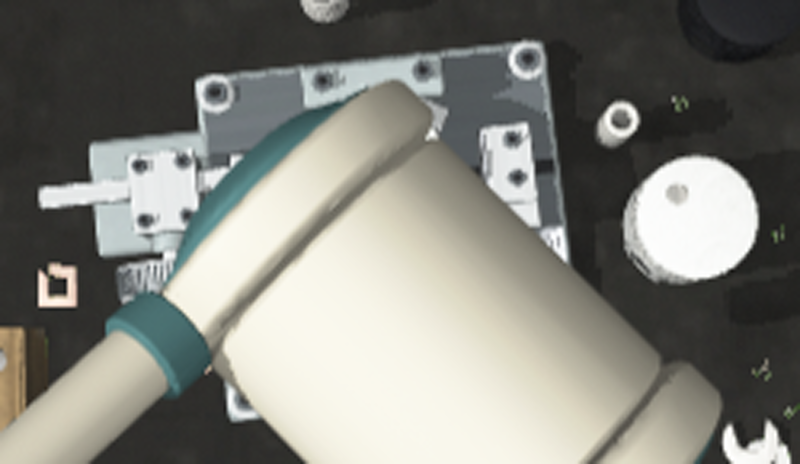

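Overlaying the outline predicted for the seat shows the piston is home: the predicted circle matches the picture. Next is the wheel.

```bash
python3 - <<'E'
from h import *
import pickle
goal(-24,123,100)
R,o=vise();V=lambda w:(R.T@(w-o)*1000).round(1)
c=pickle.load(open('w5.pkl','rb'))
for p,z in [((187,265),.047),((438,265),.047),((92,252),.025),((92,252),.016),((143,243),.025),((143,243),.016)]: print(V(ray('wrist',180+p[0]/2.2,190+p[1]/2.2,z,c)))
E
```

```text
t 8.13 cur vise [-80.3  -2.5 157.2] F [-0.4 -0.5  0.1] w 0.00023681785327699982
world tgt [ 0.5066 -0.2302  0.1   ] dpos(unit) now-axes [0.3144 0.1402 0.1423] rot units [ 0.046  0.049 -0.002] dpos goal-axes [0.3139 0.1407 0.1431]
[-30.3 -38.2  47. ]
[-30.4  39.   47. ]
[-24.  -73.3  25. ]
[-19.6 -75.8  16. ]
[-27.3 -56.   25. ]
[-23.  -57.9  16. ]
```

Emit:
send_rows(
  delta_pos=[
    [0.05,0.02,0],
    [0.07,0.03,0],
    [0.07,0.03,0],
    [0.07,0.03,0],
    [0.054,0.03,0],
  ],
  angular=[
    [0,0,0],
    [0,0,0],
    [0,0,0],
    [0,0,0],
    [0,0,0],
  ],
)

```text
clock: 8.55
position: [0.5042, -0.2264, 0.153]
ee_rot: [-0.002, 0.666, 0.746, 0.0]
contact_force: [0.6, 1.0, -0.7]
width: 0.0
```

Emit:
send_rows(
  delta_pos=[
    [0,0,0.05],
    [0,0,0.05],
    [0,0,0.03],
    [0,0,0],
    [0,0,0],
  ],
  angular=[
    [0,0,0],
    [0,0,0],
    [0,0,0],
    [0,0,0],
    [0,0,0],
  ],
)

```text
clock: 8.97
position: [0.5044, -0.2284, 0.1012]
ee_rot: [-0.002, 0.666, 0.746, -0.0]
contact_force: [-0.4, -0.0, 0.3]
width: -0.0001
```

```bash
python3 - <<'E'
from h import *
goal(-24,123,83)
im=snap('scene','s7.png'); cv2.imwrite('pics/s7z.png',cv2.resize(im[170:340,190:410],None,fx=3.4,fy=3.4,interpolation=cv2.INTER_CUBIC))
snap('wrist','w7.png')
E
```

```text
t 8.97 cur vise [-26.  125.  101.2] F [-0.4  0.   0.3] w -6.475481564666467e-05
world tgt [ 0.5066 -0.2302  0.083 ] dpos(unit) now-axes [-0.0052  0.0051  0.0455] rot units [-0.04  -0.035  0.002] dpos goal-axes [-0.0051  0.0049  0.0455]
```

View pics/s7z.png

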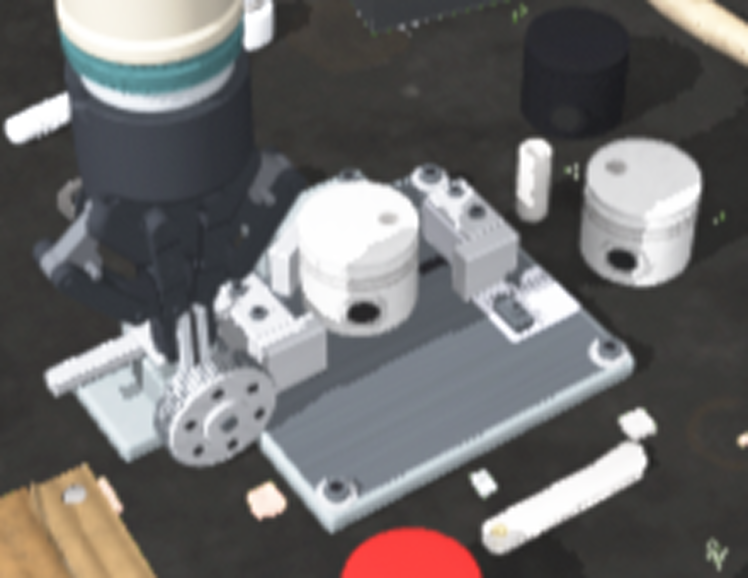

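View pics/w7.png

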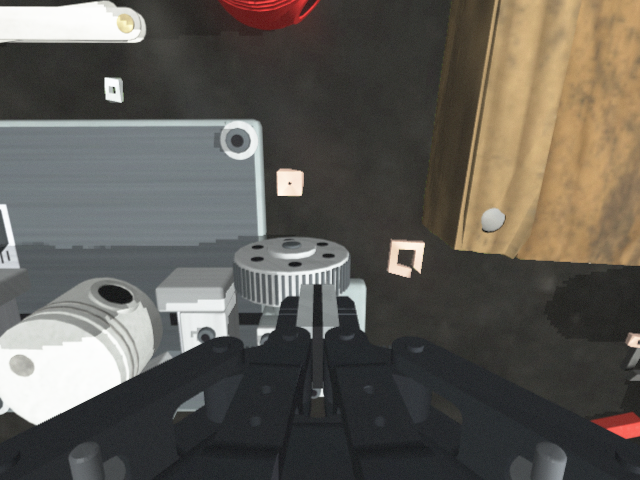

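Emit:
send_rows(
  delta_pos=[
    [0,0,0.02],
    [0,0,0.02],
    [0,0,0.004],
    [0,0,0],
  ],
  angular=[
    [0,0,0],
    [0,0,0],
    [0,0,0],
    [0,0,0],
  ],
)

```text
clock: 9.4
position: [0.5051, -0.2289, 0.0847]
ee_rot: [-0.001, 0.666, 0.746, -0.0]
contact_force: [-0.2, -0.1, -0.2]
width: -0.0001
```

Emit:
send_rows(
  delta_pos=[
    [0,0,0.002],
    [0,0,0.002],
  ],
  angular=[
    [0,0,0],
    [0,0,0],
  ],
)

```text
clock: 9.57
position: [0.5059, -0.2293, 0.084]
ee_rot: [0.0, 0.666, 0.746, 0.0]
contact_force: [-0.0, 0.7, -0.8]
width: 0.0001
```

Emit:
send_rows(
  delta_pos=[
    [0,0,0.002],
    [0,0,0.002],
  ],
  angular=[
    [0,0,0],
    [0,0,0],
  ],
)

```text
clock: 9.73
position: [0.5059, -0.2292, 0.0824]
ee_rot: [0.0, 0.666, 0.746, 0.0]
contact_force: [0.1, 0.7, 0.1]
width: -0.0001
```

Emit:
send_rows(
  delta_pos=[
    [0,0,0.002],
    [0,0,0.002],
  ],
  angular=[
    [0,0,0],
    [0,0,0],
  ],
)

```text
clock: 9.9
position: [0.506, -0.2293, 0.0818]
ee_rot: [0.0, 0.666, 0.746, 0.0]
contact_force: [-2.6, 2.2, 11.7]
width: 0.0001
```

Emit:
send_rows(
  delta_pos=[
    [-0.005,0,-0.0008],
    [-0.007,0,0],
    [-0.007,0,0],
  ],
  angular=[
    [0,0,0],
    [0,0,0],
    [0,0,0],
  ],
)

```text
clock: 10.15
position: [0.5068, -0.2367, 0.0828]
ee_rot: [0.001, 0.666, 0.746, 0.0]
contact_force: [-3.2, 1.6, 11.3]
width: -0.0004
```

Emit:
send_rows(
  delta_pos=[
    [-0.007,0,0],
    [-0.007,0,0],
  ],
  angular=[
    [0,0,0],
    [0,0,0],
  ],
)

```text
clock: 10.32
position: [0.5075, -0.2427, 0.0829]
ee_rot: [0.001, 0.666, 0.746, -0.0]
contact_force: [-3.1, 0.4, 10.7]
width: 0.0001
```

Emit:
send_rows(
  delta_pos=[
    [-0.007,0,0],
    [-0.007,0,0],
    [-0.007,0,0],
  ],
  angular=[
    [0,0,0],
    [0,0,0],
    [0,0,0],
  ],
)

```text
clock: 10.57
position: [0.5085, -0.2512, 0.0827]
ee_rot: [0.001, 0.666, 0.746, -0.0]
contact_force: [-1.1, 1.0, 7.8]
width: -0.0001
```

Emit:
send_rows(
  delta_pos=[
    [-0.007,0,0],
    [-0.007,0,0],
  ],
  angular=[
    [0,0,0],
    [0,0,0],
  ],
)

```text
clock: 10.73
position: [0.5091, -0.2566, 0.0819]
ee_rot: [0.001, 0.666, 0.746, 0.0]
contact_force: [-0.7, 0.2, 1.9]
width: -0.0002
```

```bash
python3 - <<'E'
from h import *
goal(-24,125,83)
im=snap('scene','s8.png'); cv2.imwrite('pics/s8z.png',cv2.resize(im[170:340,190:410],None,fx=3.4,fy=3.4,interpolation=cv2.INTER_CUBIC))
E
```

```text
t 10.73 cur vise [-24.5  96.5  81.9] F [-0.7  0.3  1.9] w -0.00018688944021235236
world tgt [ 0.5064 -0.2282  0.083 ] dpos(unit) now-axes [ 0.0712  0.0012 -0.0029] rot units [0.014 0.01  0.001] dpos goal-axes [ 0.0712  0.0012 -0.0029]
```

View pics/s8z.png

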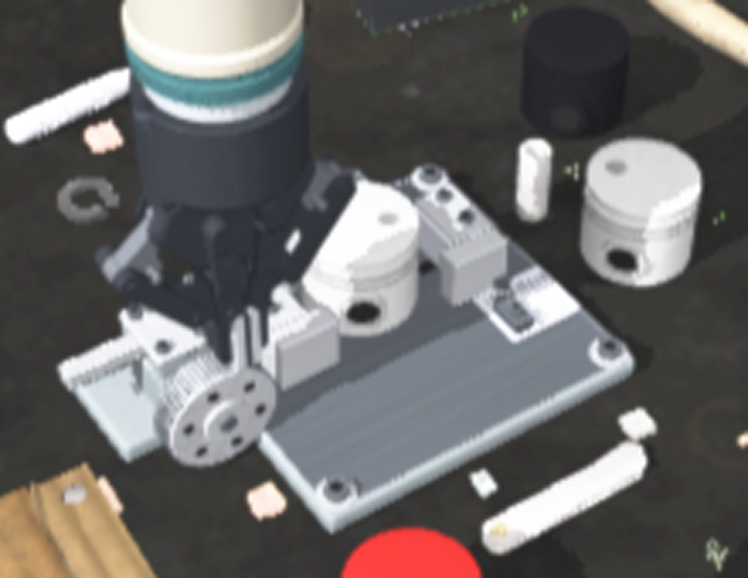

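Emit:
send_rows(
  delta_pos=[
    [0,0,-0.025],
    [0.035,0,0],
    [0.035,0,0],
    [0,0,0.01],
    [0,0,0.01],
  ],
  angular=[
    [0,0,0],
    [0,0,0],
    [0,0,0],
    [0,0,0],
    [0,0,0],
  ],
)

```text
clock: 11.2
position: [0.5052, -0.2266, 0.0827]
ee_rot: [-0.0, 0.666, 0.746, 0.0]
contact_force: [-0.3, 0.2, 0.3]
width: -0.0002
```

Emit:
send_rows(
  delta_pos=[
    [0,0,0.003],
    [0,0,0.002],
  ],
  angular=[
    [0,0,0],
    [0,0,0],
  ],
)

```text
clock: 11.37
position: [0.5052, -0.2272, 0.0811]
ee_rot: [-0.001, 0.666, 0.746, 0.0]
contact_force: [-2.4, 3.6, 11.7]
width: -0.0001
```

Emit:
send_rows(
  delta_pos=[
    [-0.005,0,-0.001],
    [-0.007,0,0],
    [-0.007,0,0],
  ],
  angular=[
    [0,0,0],
    [0,0,0],
    [0,0,0],
  ],
)

```text
clock: 11.62
position: [0.5063, -0.2358, 0.0827]
ee_rot: [-0.0, 0.666, 0.746, -0.0]
contact_force: [-3.7, 2.3, 13.4]
width: 0.0002
```

Emit:
send_rows(
  delta_pos=[
    [-0.007,0,0],
    [-0.007,0,0],
    [-0.007,0,0],
  ],
  angular=[
    [0,0,0],
    [0,0,0],
    [0,0,0],
  ],
)

```text
clock: 11.87
position: [0.5074, -0.245, 0.0829]
ee_rot: [0.0, 0.666, 0.746, -0.0]
contact_force: [-3.3, 0.1, 11.9]
width: 0.0003
```

Emit:
send_rows(
  delta_pos=[
    [-0.007,0,0],
    [-0.007,0,0],
  ],
  angular=[
    [0,0,0],
    [0,0,0],
  ],
)

```text
clock: 12.03
position: [0.5081, -0.2507, 0.0827]
ee_rot: [0.001, 0.666, 0.746, -0.0]
contact_force: [-2.6, -0.7, 8.4]
width: 0.0
```

```bash
python3 - <<'E'
from h import *
goal(-24,125,83)
im=snap('scene','s9.png'); cv2.imwrite('pics/s9z.png',cv2.resize(im[220:320,260:390],None,fx=6,fy=6,interpolation=cv2.INTER_CUBIC))
im=snap('wrist','w9.png')
E
```

```text
t 12.03 cur vise [-24.9 102.4  82.7] F [-2.6 -0.4  8.4] w 4.107929562773585e-05
world tgt [ 0.5064 -0.2282  0.083 ] dpos(unit) now-axes [ 0.0564  0.0022 -0.0008] rot units [0.002 0.018 0.006] dpos goal-axes [ 0.0564  0.0022 -0.0008]
```

View pics/s9z.png

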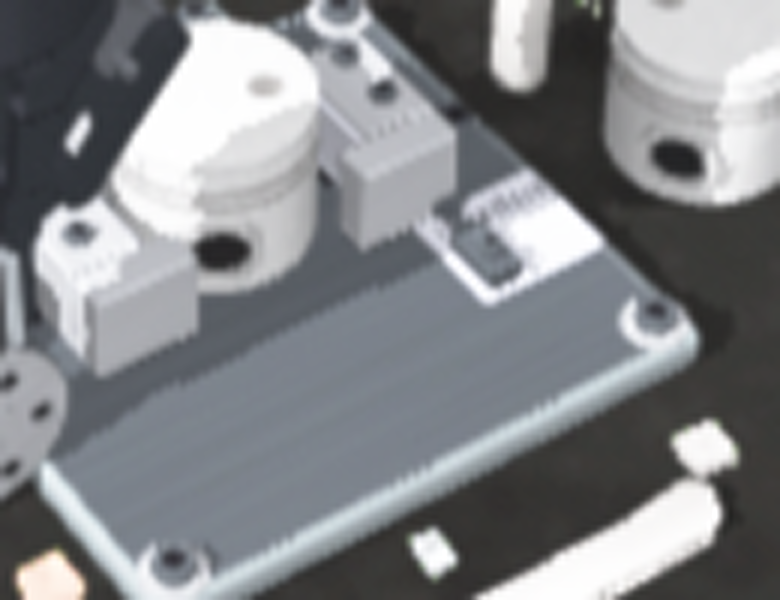

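View pics/w9.png

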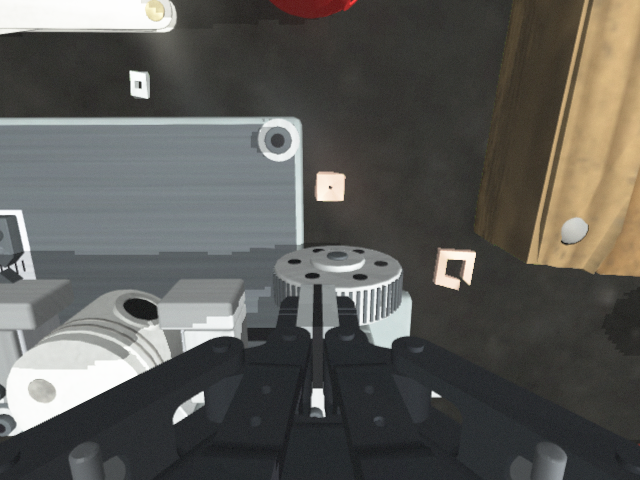

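```bash
python3 - <<'E'
from h import *
R,o=vise();V=lambda w:(R.T@(w-o)*1000).round(1)
im=cv2.imread('pics/w9.png');cv2.imwrite('pics/w9z.png',cv2.resize(im[200:350,0:200],None,fx=4,fy=4,interpolation=cv2.INTER_CUBIC))
for n,p in [('L lip inner front top',(196,255)),('R',(343,188))]:
    print(n,V(ray('scene',260+p[0]/6,220+p[1]/6,.047)))
# initial reference s0z fx3.6 offset 190,200 
for n,p in [('L0',(345,236)),]:
    print(n,V(ray('scene',190+p[0]/3.6,200+p[1]/3.6,.047)))
c=manip.calibration('wrist')
print(proj('wrist',o+R@np.array([-26.5,-57,16])/1000,c))
E
```

```text
L lip inner front top [-19.1  29.9  47. ]
R [-19.9 -20.5  47. ]
L0 [-18.7  43.5  47. ]
[ 15.1605129  261.43624675]
```

View pics/w9z.png

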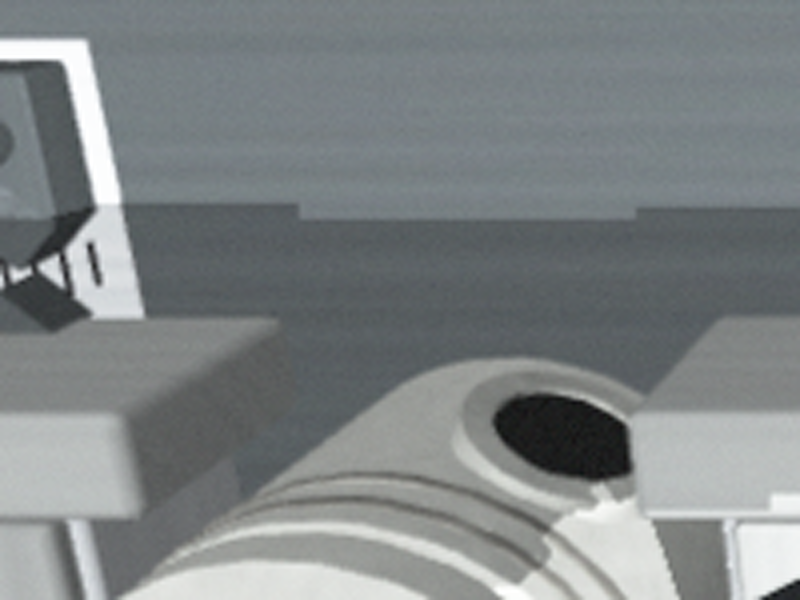

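Emit:
send_rows(
  delta_pos=[
    [0,0,-0.05],
    [0.03,0,-0.08],
    [0.08,-0.04,-0.05],
    [0.09,-0.04,0],
    [0.09,-0.04,0],
  ],
  angular=[
    [0,0,0],
    [0,0,0],
    [0,0,0],
    [0,0,0],
    [0,0,0],
  ],
)

```text
clock: 12.55
position: [0.4478, -0.14, 0.1543]
ee_rot: [0.002, 0.667, 0.745, 0.0]
contact_force: [0.1, 0.8, -0.8]
width: -0.0003
```

```bash
python3 - <<'E'
from h import *
goal(-24,125,93)
im=snap('top','t10.png')
c=im[190:335,190:440]; cv2.imwrite('pics/t10z.png',cv2.resize(c,None,fx=3.2,fy=3.2,interpolation=cv2.INTER_CUBIC))
cv2.imwrite('pics/t10g.png',np.hstack([cv2.resize(cv2.imread(f)[215:315,240:380],None,fx=2.8,fy=2.8,interpolation=cv2.INTER_CUBIC) for f in ('pics/t0.png','pics/t10.png')]))
im=snap('scene','s10.png'); cv2.imwrite('pics/s10z.png',cv2.resize(im[220:320,260:390],None,fx=6,fy=6,interpolation=cv2.INTER_CUBIC))
E
```

```text
t 12.55 cur vise [-72.4 219.2 154.3] F [ 0.2  0.8 -0.8] w -0.00026701288986425304
world tgt [ 0.5064 -0.2282  0.093 ] dpos(unit) now-axes [-0.2351  0.1208  0.1541] rot units [ 0.035  0.02  -0.019] dpos goal-axes [-0.2356  0.1209  0.1533]
```

View pics/t10z.png

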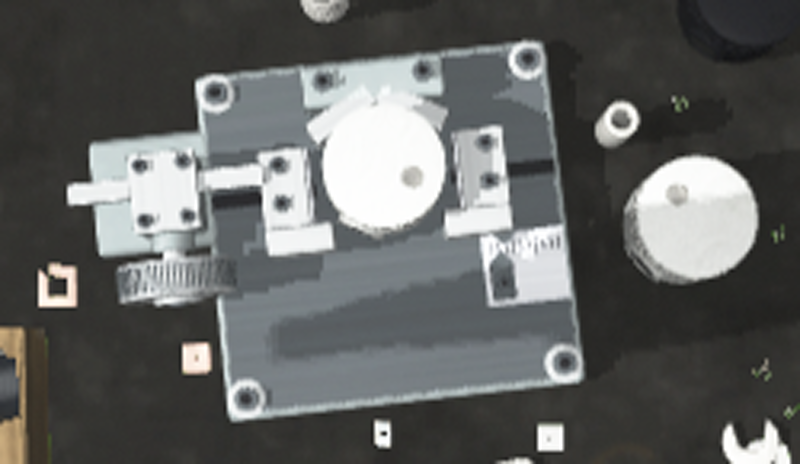

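View pics/s10z.png

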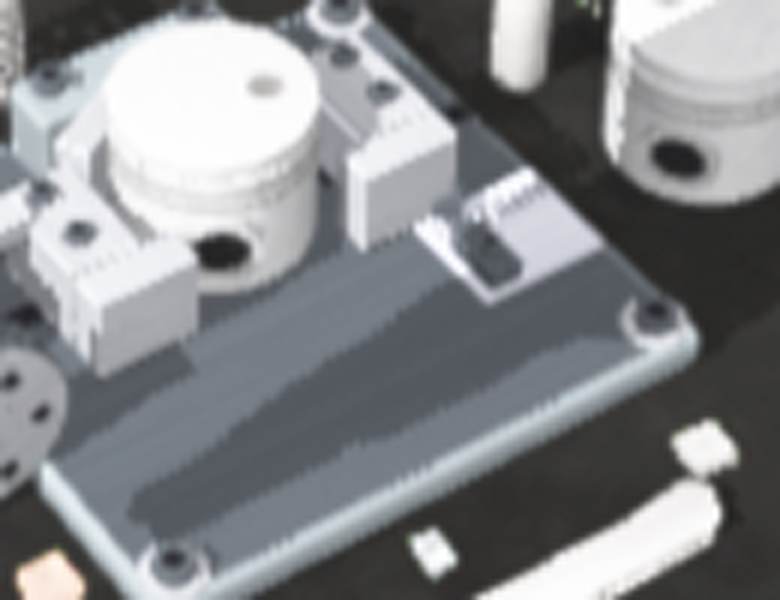

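Emit:
send_rows(
  delta_pos=[
    [-0.06,0.03,0],
    [-0.09,0.045,0],
    [-0.07,0.045,0],
    [-0.028,0,0.06],
    [0,0,0.09],
  ],
  angular=[
    [0,0,0],
    [0,0,0],
    [0,0,0],
    [0,0,0],
    [0,0,0],
  ],
)

```text
clock: 13.07
position: [0.5114, -0.2391, 0.0955]
ee_rot: [0.006, 0.667, 0.745, 0.0]
contact_force: [1.3, -0.1, -0.6]
width: -0.0003
```

Emit:
send_rows(
  delta_pos=[
    [0,0,0.01],
    [0,0,0.005],
    [0,0,0],
  ],
  angular=[
    [0,0,0],
    [0,0,0],
    [0,0,0],
  ],
)

```text
clock: 13.32
position: [0.5061, -0.2331, 0.0872]
ee_rot: [-0.001, 0.666, 0.746, -0.0]
contact_force: [0.4, -0.6, 0.3]
width: 0.0001
```

```bash
python3 - <<'E'
from h import *
goal(-24,120,83)
E
```

```text
t 13.32 cur vise [-24.9 120.1  87.2] F [ 0.3 -0.6  0.3] w 0.00014872541269754188
world tgt [ 0.507  -0.2332  0.083 ] dpos(unit) now-axes [-0.0003  0.0022  0.0106] rot units [-0.01  -0.009  0.003] dpos goal-axes [-0.0003  0.0022  0.0106]
```

Emit:
send_rows(
  delta_pos=[
    [0,0,0.006],
    [0,0,0.003],
    [0,0,0],
  ],
  angular=[
    [0,0,0],
    [0,0,0],
    [0,0,0],
  ],
)

```text
clock: 13.57
position: [0.5068, -0.2332, 0.085]
ee_rot: [0.001, 0.666, 0.746, 0.0]
contact_force: [0.3, 0.7, -0.9]
width: 0.0001
```

Emit:
send_rows(
  delta_pos=[
    [0,0,0.002],
    [0,0,0],
  ],
  angular=[
    [0,0,0],
    [0,0,0],
  ],
)

```text
clock: 13.73
position: [0.5065, -0.2331, 0.0837]
ee_rot: [0.001, 0.666, 0.746, 0.0]
contact_force: [-0.5, -0.2, 0.5]
width: -0.0001
```

Emit:
send_rows(
  delta_pos=[
    [0,0,0.002],
    [0,0,0.001],
  ],
  angular=[
    [0,0,0],
    [0,0,0],
  ],
)

```text
clock: 13.9
position: [0.5065, -0.2332, 0.0827]
ee_rot: [0.001, 0.666, 0.746, 0.0]
contact_force: [-1.6, 0.6, 7.7]
width: -0.0002
```

Emit:
send_rows(
  delta_pos=[
    [0,0,0.001],
    [0,0,0],
  ],
  angular=[
    [0,0,0],
    [0,0,0],
  ],
)

```text
clock: 14.07
position: [0.5065, -0.2333, 0.0827]
ee_rot: [0.001, 0.666, 0.746, 0.0]
contact_force: [-2.7, 1.4, 7.4]
width: -0.0002
```

Emit:
send_rows(
  delta_pos=[
    [-0.007,0,0],
    [-0.007,0,0],
    [-0.007,0,0],
    [-0.007,0,0],
    [-0.007,0,0],
  ],
  angular=[
    [0,0,0],
    [0,0,0],
    [0,0,0],
    [0,0,0],
    [0,0,0],
  ],
)

```text
clock: 14.48
position: [0.5082, -0.2474, 0.0829]
ee_rot: [0.001, 0.666, 0.746, 0.0]
contact_force: [-1.5, 0.3, 7.8]
width: -0.0
```

```bash
python3 - <<'E'
from h import *
goal(-24,120,83)
E
```

```text
t 14.48 cur vise [-24.4 105.7  82.9] F [-1.5  0.4  7.8] w -1.1469897650930864e-05
world tgt [ 0.507  -0.2332  0.083 ] dpos(unit) now-axes [ 0.0357  0.001  -0.0003] rot units [0.016 0.012 0.002] dpos goal-axes [ 0.0357  0.001  -0.0002]
```

Emit:
send_rows(
  delta_pos=[
    [0,0,-0.03],
    [0,-0.02,-0.08],
    [-0.08,-0.04,-0.02],
    [-0.1,-0.04,0],
    [-0.09,0,0.02],
  ],
  angular=[
    [0,0,0],
    [0,0,0],
    [0,0,0],
    [0,0,0],
    [0,0,0],
  ],
)

```text
clock: 14.9
position: [0.4794, -0.3593, 0.1282]
ee_rot: [0.002, 0.666, 0.746, -0.001]
contact_force: [0.2, -0.5, 0.7]
width: 0.0004
```

Emit:
send_rows(
  delta_pos=[
    [-0.03,0,0.02],
    [0,0,0],
    [0,0,0],
  ],
  angular=[
    [0,0,0],
    [0,0,0],
    [0,0,0],
  ],
)

```text
clock: 15.15
position: [0.4811, -0.3691, 0.1163]
ee_rot: [-0.001, 0.667, 0.745, 0.0]
contact_force: [-0.2, 1.0, 0.8]
width: 0.0002
```

```bash
python3 - <<'E'
from h import *
import pickle
goal(-24,120,83)
c=manip.calibration('wrist');pickle.dump(c,open('w11.pkl','wb'))
im=snap('wrist','w11.png')
cv2.imwrite('pics/w11z.png',cv2.resize(im[220:370,150:350],None,fx=4,fy=4,interpolation=cv2.INTER_CUBIC))
E
```

```text
t 15.15 cur vise [-64.9 -12.2 116.3] F [-0.1  1.1  0.8] w 0.0002185962176600462
world tgt [ 0.507  -0.2332  0.083 ] dpos(unit) now-axes [0.3303 0.1018 0.0841] rot units [-0.017 -0.034 -0.017] dpos goal-axes [0.3304 0.1022 0.0833]
```

View pics/w11.png

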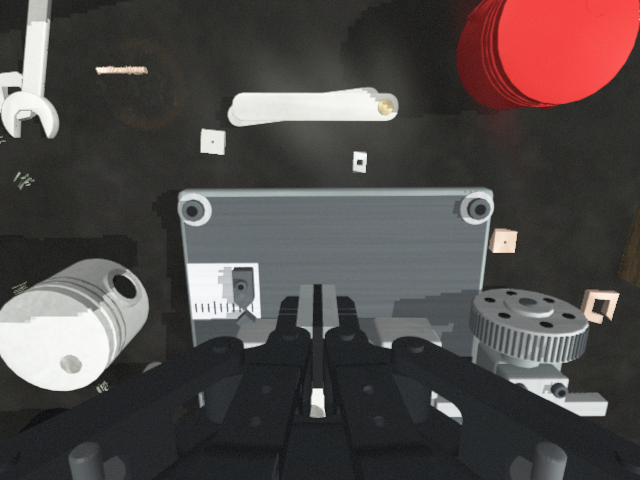

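View pics/w11z.png

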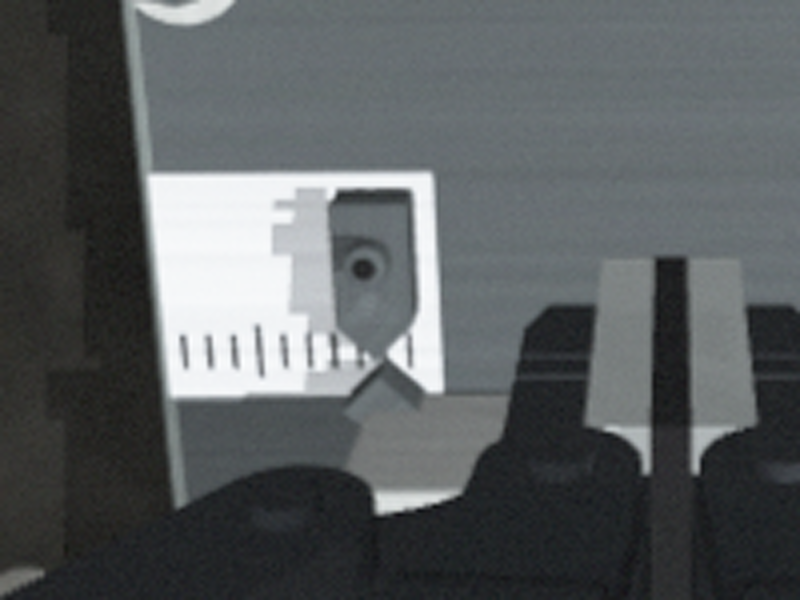

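The tips meet in this view: gauge tip at (377,362) and jaw tip at (382,360), with 4 mm ≈ 25 px. That puts the jaws within about 1 mm. I'll back off and check from above.

Emit:
send_rows(
  delta_pos=[
    [0,-0.02,-0.06],
    [0.05,-0.04,-0.08],
    [0.09,-0.04,-0.04],
    [0.09,-0.04,0],
    [0.09,-0.04,0],
  ],
  angular=[
    [0,0,0],
    [0,0,0],
    [0,0,0],
    [0,0,0],
    [0,0,0],
  ],
)

```text
clock: 15.62
position: [0.3959, -0.2485, 0.1904]
ee_rot: [0.001, 0.666, 0.746, 0.0]
contact_force: [0.6, 0.8, 0.4]
width: 0.0001
```

Emit:
send_rows(
  delta_pos=[
    [0.09,0,0],
    [0.09,0,0],
    [0.08,0,0],
    [0,0,0],
    [0,0,0],
  ],
  angular=[
    [0,0,0],
    [0,0,0],
    [0,0,0],
    [0,0,0],
    [0,0,0],
  ],
)

```text
clock: 16.03
position: [0.3839, -0.1449, 0.1895]
ee_rot: [0.0, 0.665, 0.747, 0.0]
contact_force: [0.8, -0.8, 0.2]
width: 0.0003
```

```bash
python3 - <<'E'
from h import *
goal(0,0,0)
im=snap('top','t12.png')
c=im[190:335,190:440]; cv2.imwrite('pics/t12z.png',cv2.resize(c,None,fx=3.2,fy=3.2,interpolation=cv2.INTER_CUBIC))
im=snap('scene','s12.png'); cv2.imwrite('pics/s12z.png',cv2.resize(im[200:340,190:410],None,fx=3.6,fy=3.6,interpolation=cv2.INTER_CUBIC))
E
```

```text
t 16.03 cur vise [-136.5  221.5  189.5] F [ 0.8 -0.9  0.2] w 0.0003291712066596263
world tgt [ 0.5442 -0.3497  0.    ] dpos(unit) now-axes [-0.5552  0.3382  0.474 ] rot units [0.007 0.001 0.06 ] dpos goal-axes [-0.5536  0.3411  0.4738]
```

View pics/t12z.png

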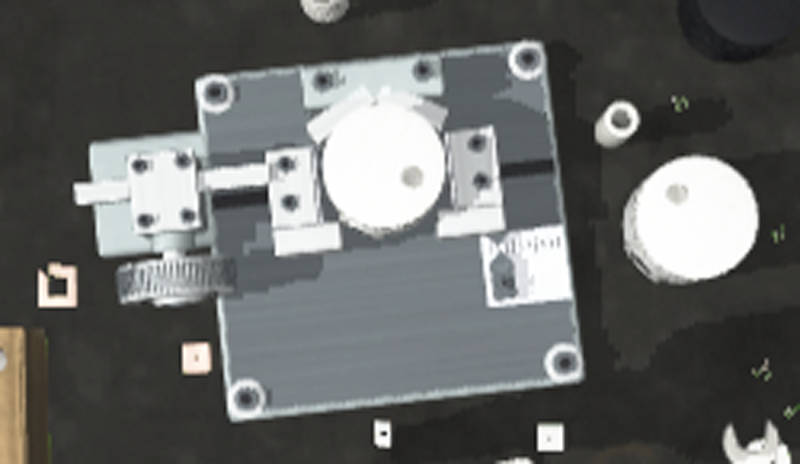

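View pics/s12z.png

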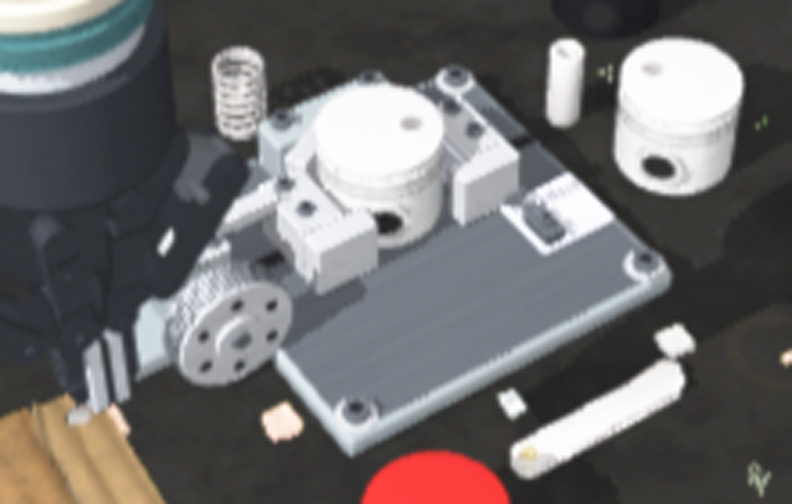

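```bash
python3 -c "
from h import *
s=st()[0];print(s['contact_force'],s['qd'].round(3));manip.sign_off()"
```

```text
[-0.33147714  0.73297129  0.47119375] [-0.023  0.018 -0.017 -0.001 -0.     0.   ]
the job is handed in; nothing more can be done
```

The piston is home in the vee stop, the jaws are set at the gauge mark to within about 1 mm, and the job is handed in. It took about 16 s of the 64 s allowed; the sign-off gave no verdict.

- **Piston:** I pushed it straight back low down with two fingertips until it stopped against the vee, with a peak push force of about 9 N. The outline predicted for the seat matched the picture, and the piston had not shifted in the last views.
- **Jaws:** Three light strokes on the wheel rim, at up to about 13 N, closed them from roughly 18 mm open.
- **Final setting:** The two checks disagreed slightly:
  - The close-up showed the pointer tips about 0.8 mm past the mark on the closing side.
  - The gap between the jaw lips from above gave about 0.5 mm still open.

  Both are inside the 2.5 mm tolerance, and the jaws looked clear of the skirt.
- **Other things:** The spare piston, pin, spring and feeler gauge looked unmoved. The hand was raised and clear, with only noise on the force reading. The arm's joints were still settling slightly (about 0.02 rad/s) when I handed in.

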